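# Close up the tips and slides after pipetting

### The job

Close things up against dust without grasping anything: with the fingertips, swing the open lid of the yellow tip box over and press it fully shut, then push the one open drawer of the grey slide cabinet fully home. Do not pick up or drag the tip box, leave the blue tip box open as it is, and do not disturb anything else on the bench.

Things in the scene. Friction and masses are not known exactly. Their poses are not given: they have to be found in the camera images.
- yellow_box: Pipette-tip box standing loose on the bench (about 0.6 kg): off-white base with a yellow top plate full of tip holes, 85 mm along its x, 120 mm along its y, base 60 mm high. Origin: centre of the underside; z up. The hinge of its clear lid runs along the rear (+x) top edge of the base. The yellow and blue boxes may stand in either place.
- yellow_box_hinge (a point): Middle of the yellow box's lid hinge line (the line runs along the box's y), at the rear top edge: 42.5 mm along box +x from its origin, 60 mm up.
- yellow_box_lid (a joint): Yellow box's lid angle in rad: 0 = shut, 1.57 = standing upright, up to 2.1 = leaning back beyond the rear. The stiff hinge (about 0.05 N m) stays where it is left and does not fall shut: the lid must be pushed all the way round and down. Shut, its top is 90 mm above the bench.
- yellow_box_lid_mid (a point): Centre of the flat outer top of the yellow box's lid (moves with it). z: outward normal; x: from free edge to hinge. The lid is a frosted clear shell with two yellow stripes, 85 mm from hinge to free edge, 120 wide, 30 deep (outer top 30 mm off the hinge line), walls 2.5. Open, the outer top faces away from the box, to its rear. A yellow tab sticks out 6 mm at the free edge.
- blue_box: A second tip box of the same size and build with blue top plate, stripes and tab, loose; its lid stands open and must stay so. Origin: centre of the underside; its hinge is along its rear (+x) top edge.
- blue_box_lid_edge (a point): Middle of the free edge of the blue box's open lid, on the lid's outer top.
- mod_a_drawer (a joint): How far the open drawer stands out of the grey slide cabinet, in m: 0 = fully home, up to 0.11. It slides with about 1.5 N of friction and stays where it is left. The cabinet is a row of three grey modules with white drawer fronts; only one drawer is open and it may be any of the three.
- mod_a_drawer_front (a point): Middle of the upper edge of the open drawer's outer front face, 85 mm above the bench (moves with it). The front is upright, 96 mm wide, from 11 to 85 mm above the bench; it looks along this point's -x, and +x is the direction to push. A steel pull 40 mm wide, 8 mm high sticks out 8 mm in the middle, centred 26 mm above the bench.
- tube_rack: Red wire tube rack, 86 x 200 x 65 mm, with tubes up to 154 mm high; loose bystander. Origin: centre of the underside.
- wash_bottle: Whitish wash bottle with green cap and bent spout, 68 mm across, 145 mm high; loose bystander. Origin: centre of the underside.
- beaker: Small white beaker, 52 mm across, 58 mm high; loose bystander. Origin: centre of the underside.
- sample_block: Dark block with white discs, 80 x 120 x 26 mm; loose bystander. Origin: centre of the underside.
- petri_dish: Glass petri dish, 90 mm across, 15 mm high; loose bystander. Origin: centre of the underside.
- pipette: Blue and white pipette lying flat along its x, about 245 mm long, 24 mm high; loose bystander. Origin: on the bench under its middle.
- blue_box_lid (a joint): Blue box's lid angle in rad, 0 = shut, about 1.65 to 1.95 as it stands open; leave it.
- plinth: Fixed steel plinth 170 x 310 x 8 mm under the slide cabinet; origin: centre of its underside; front to its -x. On it the three drawer modules stand in a row along its y, each 100 mm wide, 160 mm deep, top 88 mm above the bench.
Mind the look-alikes: they are no part of the job. What is shaped like the yellow_box but orange is not meant. What is shaped like the blue_box but pink is not meant.

How it is judged (in metres and radians):
On the way, in this order (a step that is already met when the one before it is completed fails the run):
1. the yellow box's lid is shut (value of joint yellow_box_lid below 0.035 rad), for 0.2 s.
2. the open drawer is pushed home (value of joint mod_a_drawer below 0.004 m), for 0.2 s.
At the end, for the whole second after the job is handed in: The yellow box's lid is within 0.035 rad (3 mm at its free edge) of shut, the box upright and at rest; the drawer is within 4 mm of fully home; the blue box's lid is still open beyond 1.4 rad (value of joint yellow_box_lid below 0.035 rad and value of joint mod_a_drawer below 0.004 m and value of joint blue_box_lid above 1.4 rad and linear speed of yellow_box below 0.01 m/s and angle between yellow_box's own z axis and vertical below 0.05 rad); the robot touches nothing.
It fails at once if the yellow tip box is lifted more than 12 mm, or dragged more than 40 mm (height (world z) of yellow_box above 0.012 m or distance of yellow_box from where it was at the start of the episode above 0.04 m).
It fails at once if the blue box's lid is moved more than 30 mm (distance of blue_box_lid_edge from where it was at the start of the episode above 0.03 m).
It fails at once if the blue box, tube rack, wash bottle, beaker, sample block, petri dish or pipette is moved more than 25 mm (distance of any of blue_box, tube_rack, wash_bottle, beaker, sample_block, petri_dish, pipette from where it was at the start of the episode above 0.025 m).
It also fails if it takes over 56 s, if anything falls off the work surface, if the arm or the gripper's body presses on something with over 40 N, if the wrist force passes 120 N, or if a joint passes its speed limit or range.

### The arm

A 7-joint arm with a two-finger parallel gripper is mounted at the origin on the work surface. World frame = base frame: x ahead of the robot, y to its left, z up, the work surface at z = 0. Lengths are in mm, angles in rad, forces in N, time in s.
With the tool pointing down it reaches from about 400 to 850 mm from the base axis. Payload 10.4 kg.
Tool frame: the origin (TCP) lies at the very end of the fingers, on their centre line; the grasp point (between the pads) lies 19 mm behind it; z points along the fingers, y is the line along which they close (so a half turn about z gives the same grasp; the last joint's range is limited). The gripper opens to 85 mm and grips with 20 to 120 N. Pads are 22 mm wide; open, the fingers measure 114 mm over their backs; the gripper's body (76 mm by 85 mm) begins 54 mm behind the grasp point. The pads swing forward as they close: fully open they stand 13 mm farther back than shut.
Start: joints at [-1.2, 0.332, -0.065, 1.46, 0.022, 1.35, -0.088], TCP at [239.802, 577.188, 231.338] pointing down, gripper open.
Joint ranges: [-2.6, 2.6], [-0.5, 2.12], [-1.47, 1.34], [0.16, 2.42], [-1.27, 4.41], [0.06, 2.06], [-2.6, 2.6]. Speed limits (rad/s): [2.22, 2.22, 2.79, 2.79, 3.14, 3.14, 3.14].

### API

Orientations are given as a unit quaternion [w, x, y, z].
In Python, from rig import manip, camera, get_calibration, workorder, spot_in gives the robot as it stands.
- The arm moves only by the shell command python3 -m pendant 'ROWS' [FORCE]. ROWS is JSON, a list of rows, each a list of 7 numbers: the closure, from -1 (fully open) to 1 (shut), then the shift along the tool's x, y, z in units of 0.15 m (1.0 is 0.15 m), then the turn, a rotation vector about the tool's x, y, z in units of 60 degrees (1.0 is 60 degrees). A call has 1 to 10 rows; each row shifts and turns the commanded pose from where the row before left it, along the tool's axes as they then stand; what a row does not reach is not made up. A row lasts 1/10 s, in which the tool goes at most 50 mm and 8.59 degrees, less where a joint would pass 70% of its speed; a pose out of reach is approached as far as the arm can. A call with a number of a shift or a turn outside -1 to 1 is refused whole. A call with a gripper value outside its range is refused whole. The fingers move at their own pace and stop on an object; FORCE is the grip in N (left out, the last holds). Time passes only in rows, so rows that do not move let the fingers close. It gives the time, the measured TCP pose, the force, the opening and the grip force at its end, in the units of the state.
- manip.sense(): the state, without advancing time (a new reading comes with each control period).
- camera(name): name is "scene" or "top"; returns the picture (384x512x3 uint8, blue, green, red); there is no depth.
- get_calibration(name): a dict with "fx", "fy", "cx", "cy" (pixels), "k1" (the pictures are not rectified: a ray, as slopes to the right and down, at radius r is drawn at 1 + k1 r^2 times it, then the intrinsics apply), "rvec" (rotation vector, rad) and "tvec" (3), from world to camera coordinates, as OpenCV has them. Camera axes: x right, y down, z forward; pixel columns grow to the right and rows downward; lengths in mm; the calibration is good to about 2 mm. A picture is of the moment at which its call begins. get_calibration takes no time and is no camera call.
- workorder.sign_off(): hands the job in; it is judged then, once.
Trained networks look in the newest picture that a camera, given by its name, has taken for a name from the list of things; names that differ only in an ending like _2 or _b are one class to them, and where a whole thing is asked for, a point or a joint stands for the part that bears it (a point fixed in the world has none). Each returns a list of dicts, best first, with "p" (0 to 1); they miss things now and then, are a little off and sometimes report something else, mostly with a low value. They report only what shows in the picture. A call takes as long as a camera call. They do not tell look-alikes from the thing itself.
- spot_in(query, camera): "rect" ([left, top, right, bottom] in pixels, round what is visible of it).
The state is a dict: "time": time; "joint_pos": joint angles; "joint_vel": joint speeds; "effort": joint torques, N m; "tcp_pos": TCP position; "tool_rot": TCP orientation; "force": force on the tool from outside, world axes, zero at the start; "moment": the same for the moment, N m; "finger_gap": finger opening in mm; "grip_force": force on a finger pad.
Only numpy, scipy, OpenCV 4.12 (cv2) and the standard library are available. Lean on these libraries where they do the work, as an engineer would, in place of code of your own. Each camera call takes 0.05 s, during which the arm holds its last target. There are 200 camera calls.

## Working session

There is one attempt and no reset: what is moved stays moved. The work goes in short steps, Python scripts to look and compute and a shell command to move; the robot and the scene stay as the last step left them, time stands still between calls to the robot, and variables do not carry over. Pictures are saved under pics/ and viewed, at most 10 in all, crops included, and the job is handed in when it is done.

```bash
ls; mkdir -p pics; cat > h.py <<'E'
import numpy as np, cv2
from rig import manip, camera, get_calibration, workorder, spot_in
def cal(n):
    c=get_calibration(n); R=cv2.Rodrigues(np.array(c["rvec"],float))[0]; t=np.array(c["tvec"],float).ravel()
    K=np.array([[c["fx"],0,c["cx"]],[0,c["fy"],c["cy"]],[0,0,1.]]); return K,np.array([c["k1"],0,0,0.]),R,t
def proj(n,P):
    K,d,R,t=cal(n); return cv2.projectPoints(np.array(P,float).reshape(-1,3),cv2.Rodrigues(R)[0],t,K,d)[0].reshape(-1,2)
def ray(n,uv):
    K,d,R,t=cal(n); q=cv2.undistortPoints(np.array(uv,float).reshape(-1,1,2),K,d).reshape(-1,2)
    return -R.T@t, np.c_[q,np.ones(len(q))]@R
def at_z(n,uv,z):
    o,v=ray(n,uv); return o+v*((z-o[2])/v[:,2])[:,None]
E
python3 - <<'E'
from h import *
for n in("scene","top"):
    im=camera(n); cv2.imwrite(f"pics/{n}0.png",cv2.resize(im,(800,600),interpolation=cv2.INTER_CUBIC))
    cv2.imwrite(f"pics/raw_{n}0.png",im)
    K,d,R,t=cal(n); print(n,(-R.T@t).round(),R[2].round(2),K[0,0])
    for q in("yellow_box","blue_box","mod_a_drawer","yellow_box_lid","plinth"):
        print(q,[(np.round(r["rect"]).tolist(),round(r["p"],2)) for r in spot_in(q,n)])
print(manip.sense())
E
```

```text
pics
scene [1105. -432. 1359.] [-0.36  0.34 -0.87] 465.38312591248905
yellow_box [([224.0, 143.0, 276.0, 195.0], 0.97), ([124.0, 182.0, 170.0, 236.0], 0.73)]
blue_box [([295.0, 69.0, 336.0, 109.0], 0.68), ([265.0, 104.0, 320.0, 140.0], 0.55)]
mod_a_drawer [([176.0, 218.0, 208.0, 247.0], 0.88)]
yellow_box_lid [([127.0, 186.0, 168.0, 228.0], 0.8), ([246.0, 144.0, 272.0, 193.0], 0.68)]
plinth [([132.0, 298.0, 226.0, 333.0], 0.57)]
top [ 455.   70. 1524.] [ 0.07 -0.01 -1.  ] 396.9003900451603
yellow_box [([214.0, 184.0, 254.0, 229.0], 0.97), ([299.0, 227.0, 338.0, 263.0], 0.71)]
blue_box [([150.0, 194.0, 188.0, 238.0], 0.62), ([273.0, 238.0, 286.0, 252.0], 0.52)]
mod_a_drawer [([295.0, 179.0, 326.0, 209.0], 0.58), ([349.0, 231.0, 398.0, 277.0], 0.44)]
yellow_box_lid [([301.0, 227.0, 339.0, 264.0], 0.6)]
plinth [([149.0, 193.0, 186.0, 237.0], 0.51)]
{'time': 0.6, 'joint_pos': array([-1.19960712,  0.33214211, -0.06465103,  1.46012395,  0.02162095,
        1.34987805, -0.08847521]), 'joint_vel': array([-0.00029743,  0.00057118,  0.00032058, -0.00032748, -0.00075076,
        0.00050763, -0.00031336]), 'effort': array([ 9.12432915e-04, -6.24950194e+01,  4.97934048e-02, -3.91709483e+01,
        1.65634038e-02,  1.76482707e-03,  1.58167683e-05]), 'tcp_pos': array([239.83116917, 577.17593085, 231.36213206]), 'tool_rot': array([2.18860385e-05, 1.95631337e-01, 9.80677508e-01, 6.92754405e-05]), 'force': array([0.4725849 , 0.43925506, 0.25949705]), 'moment': array([-0.02217161,  0.00755039, -0.03972205]), 'grip_force': 0.0, 'finger_gap': 85.5613099628797}
```

View pics/scene0.png

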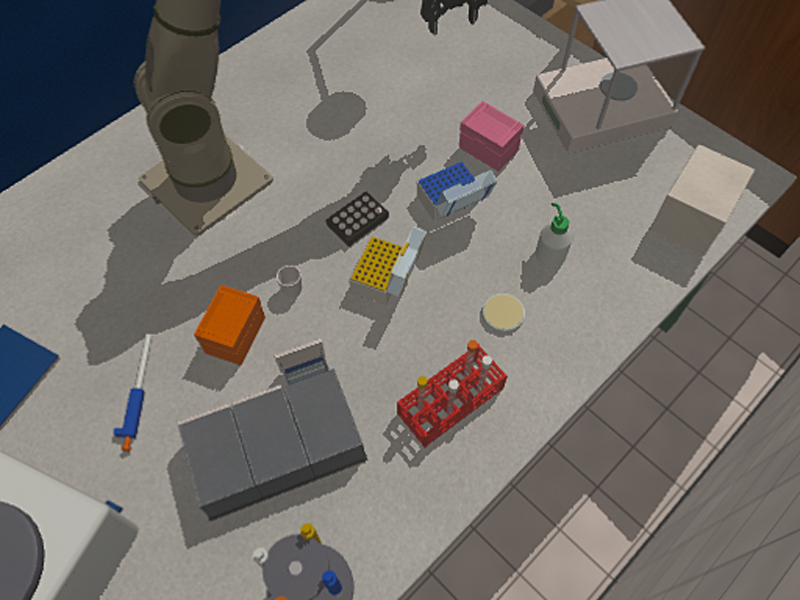

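View pics/top0.png

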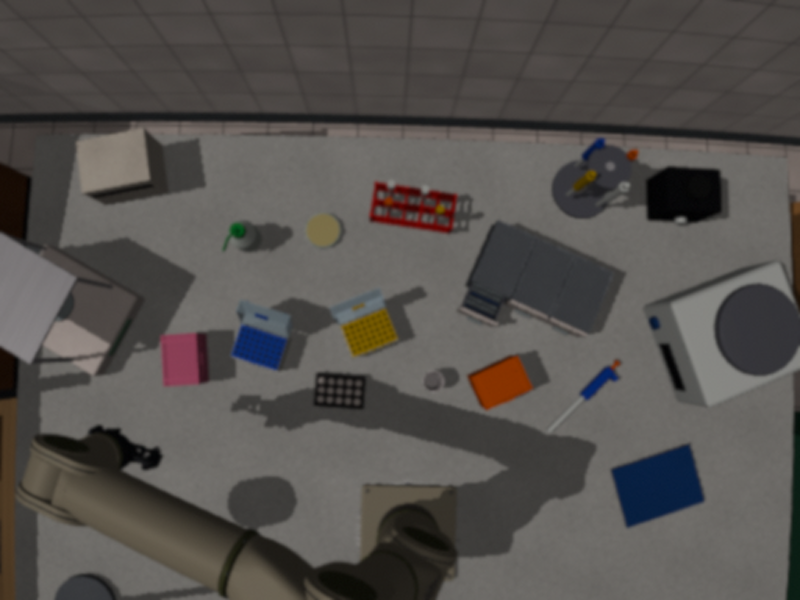

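The scene view shows the yellow box at (385,262) with its lid open, the blue box at (455,190), and the open drawer at (302,362), which is the rightmost module there. In the top view they are at (368,328), (262,340) and (482,305). The look-alikes are the orange box at scene (230,323) and the pink box at (490,133); both are closed. The yellow one fits because it has a yellow plate and an open lid. I'll confirm with one crop.

```bash
python3 - <<'E'
import cv2,numpy as np
s=cv2.imread("pics/raw_scene0.png");t=cv2.imread("pics/raw_top0.png")
def c(im,x,y,w,h,k): return cv2.resize(im[y:y+h,x:x+w],None,fx=k,fy=k,interpolation=cv2.INTER_CUBIC)
a=c(s,215,135,66,50,6); b=c(t,205,180,66,50,6); d=c(s,165,210,66,50,6); e=c(t,285,170,66,50,6)
cv2.imwrite("pics/c1.png",np.vstack([np.hstack([a,b]),np.hstack([d,e])]))
E
```

```text
(no output)
```

View pics/c1.png

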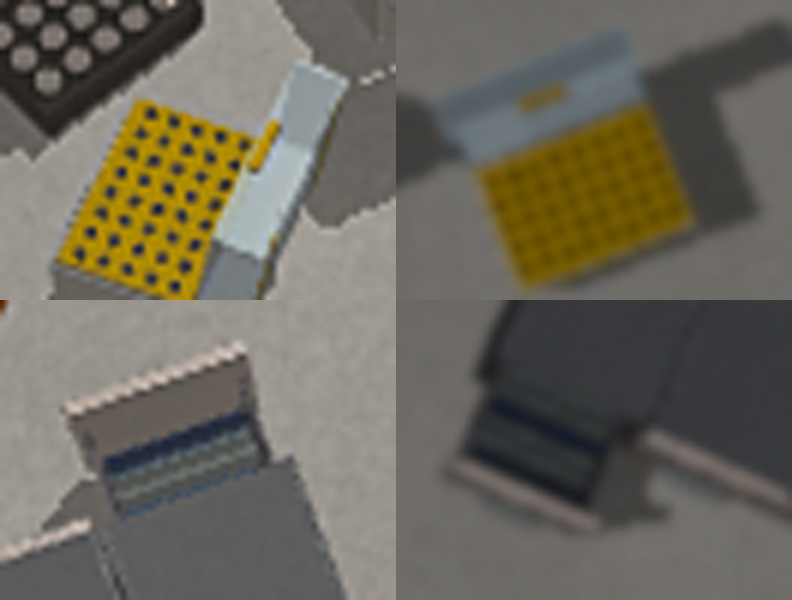

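```bash
cat >> h.py <<'E'
def boxpose(t,s):  # corners fl fr rr rl in top, fl.. front corners in scene
    pass
def tri(a,b):
    o1,v1=ray("top",[a]);o2,v2=ray("scene",[b]);v1=v1[0]/np.linalg.norm(v1);v2=v2[0]/np.linalg.norm(v2)
    x=np.linalg.lstsq(np.c_[v1,-v2],o2-o1,rcond=None)[0]; p,q=o1+x[0]*v1,o2+x[1]*v2
    return ((p+q)/2).round(1),np.linalg.norm(p-q).round(1)
E
python3 - <<'E'
from h import *
P=at_z("top",[(226.5,228),(254.5,217),(246.5,197.2),(218.7,208.7)],60); print(P.round())
print("lens",[np.linalg.norm(P[i]-P[(i+1)%4]).round() for i in range(4)])
print(at_z("scene",[(238,151.7),(225.3,178.3)],60).round())
f=(P[2]+P[3]-P[0]-P[1])/2; print("xdir deg",np.degrees(np.arctan2(f[1],f[0])),"side",np.degrees(np.arctan2(*(P[0]-P[1])[[1,0]]))-90, "c",P.mean(0))
print("tab",tri((229.5,196),(259,159.2)))
# lid rear outer corners near free edge
print("lidcorner",tri((205+235/6,180+28/6),(215+345/6,135+80/6)), tri((205+40/6,180+105/6),(215+262/6,135+298/6)))
D=at_z("top",[(293.5,198),(318.5,207.8)],85);E=at_z("scene",[(176.3,228.3),(205.5,217.5)],85);print(D.round(),E.round())
for q in("tube_rack","wash_bottle","beaker","sample_block","petri_dish","pipette","blue_box"):
  for r in spot_in(q,"top")[:2]:
    b=r["rect"]; print(q,round(r["p"],2),at_z("top",[(b[0],b[3]),(b[2],b[1])],30).round()[:,:2].tolist())
E
```

```text
[[426. 138.  60.]
 [469.  36.  60.]
 [541.  68.  60.]
 [496. 169.  60.]]
lens [np.float64(111.0), np.float64(79.0), np.float64(111.0), np.float64(77.0)]
[[430. 139.  60.]
 [477.  38.  60.]]
xdir deg 23.39779138835967 side 22.727036893144728 c [482.97874557 102.88140238  60.        ]
tab (array([539.7, 128. , 144.3]), np.float64(2.5))
lidcorner (array([586.5,  96.9, 280.3]), np.float64(56.3)) (array([527.4, 183. , -82.8]), np.float64(61.7))
[[ 541. -104.   85.]
 [ 507. -196.   85.]] [[ 513. -195.   85.]
 [ 548. -109.   85.]]
tube_rack 0.35 [[502.0, 196.0], [592.0, 63.0]]
wash_bottle 0.7 [[666.0, 472.0], [750.0, 369.0]]
beaker 0.53 [[338.0, -32.0], [402.0, -83.0]]
sample_block 0.77 [[288.0, 235.0], [392.0, 114.0]]
sample_block 0.23 [[250.0, -328.0], [430.0, -509.0]]
petri_dish 0.98 [[670.0, 275.0], [777.0, 172.0]]
pipette 0.85 [[261.0, -333.0], [428.0, -513.0]]
blue_box 0.62 [[382.0, 427.0], [551.0, 289.0]]
blue_box 0.52 [[338.0, -35.0], [394.0, -85.0]]
```

```bash
python3 -m pendant '[[1,-0.25,-0.13,0,0,0,0],[1,-0.25,-0.13,0,0,0,0],[1,-0.25,-0.13,0,0,0,0],[1,-0.25,-0.13,0,0,0,0],[1,-0.25,-0.13,0,0,0,0],[1,-0.25,-0.13,0,0,0,0],[1,-0.25,-0.13,0,0,0,0],[1,-0.25,-0.13,0,0,0,0],[1,-0.25,-0.13,0,0,0,0],[1,-0.25,-0.13,0,0,0,0]]' 20
```

```text
time: 1.95
tcp_pos: [512.2, 251.8, 231.6]
tool_rot: [0.0, 0.196, 0.981, 0.0]
force: [1.4, 0.6, 0.4]
finger_gap: -0.2
grip_force: 0.0
```

```bash
python3 -m pendant '[[1,0,0,0,0,0,-0.127],[1,0,0,0,0,0,-0.127],[1,0,0,0,0,0,-0.127],[1,0,0,0,0,0,-0.127],[1,0,0,0,0,0,-0.127],[1,0,0,0,0,0,-0.127],[1,0,0,0,0,0,0]]'
```

```text
time: 2.65
tcp_pos: [511.3, 253.2, 231.4]
tool_rot: [0.0, -0.202, 0.979, 0.0]
force: [-0.2, 0.3, 0.3]
finger_gap: -0.1
grip_force: 0.0
```

```bash
python3 -m pendant '[[1,-0.067,-0.214,0,0,0,0],[1,-0.067,-0.214,0,0,0,0],[1,-0.067,-0.214,0,0,0,0],[1,-0.067,-0.214,0,0,0,0],[1,0,0,0,0,0,0],[1,0,0,0.2,0,0,0],[1,0,0,0.2,0,0,0],[1,0,0,0.2,0,0,0],[1,0,0,0.1,0,0,0],[1,0,0,0,0,0,0]]' 
python3 - <<'E'
from h import *
s=camera("scene");t=camera("top")
def c(im,x,y,w,h,k): return cv2.resize(im[y:y+h,x:x+w],None,fx=k,fy=k,interpolation=cv2.INTER_CUBIC)
cv2.imwrite("pics/c2.png",np.hstack([c(s,210,120,100,100,4),c(t,190,140,100,100,4)]))
E
```

```text
time: 3.65
tcp_pos: [597.4, 151.1, 124.4]
tool_rot: [-0.002, -0.2, 0.98, -0.0]
force: [0.1, 1.0, -0.2]
finger_gap: 0.0
grip_force: 0.0
```

View pics/c2.png

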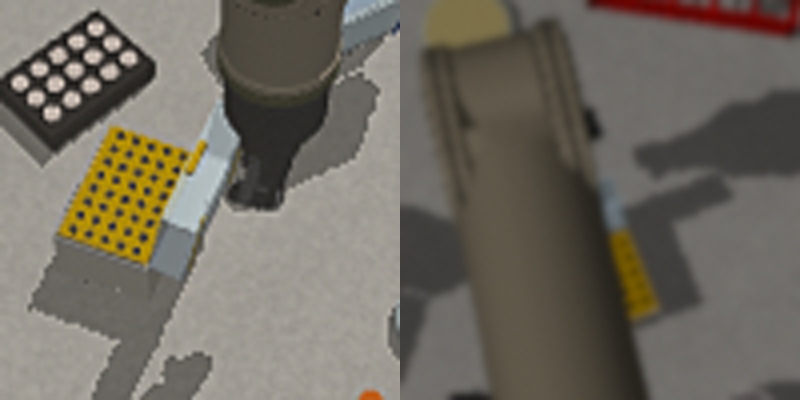

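The tip stands clear behind the lid: at crop (262,195) in the scene view, with the lid at (215,175). I'll push the lid over.

```bash
python3 -m pendant '[[1,0.1,0,0,0,0,0],[1,0.1,0,0,0,0,0],[1,0.1,0,0,0,0,0],[1,0.08,0,0,0,0,0]]'
python3 -m pendant '[[1,0.08,0,0,0,0,0],[1,0.08,0,0,0,0,0],[1,0.08,0,0,0,0,0]]'
python3 - <<'E'
from h import *
s=camera("scene")
def c(im,x,y,w,h,k): return cv2.resize(im[y:y+h,x:x+w],None,fx=k,fy=k,interpolation=cv2.INTER_CUBIC)
cv2.imwrite("pics/c3.png",c(s,200,120,100,100,5))
E
```

```text
time: 4.15
tcp_pos: [547.2, 128.8, 128.8]
tool_rot: [0.002, -0.2, 0.98, 0.0]
force: [1.5, 0.5, 1.4]
finger_gap: -0.1
grip_force: 0.6
time: 4.45
tcp_pos: [514.0, 114.6, 128.3]
tool_rot: [0.002, -0.2, 0.98, 0.0]
force: [0.1, -0.0, -0.3]
finger_gap: -0.3
grip_force: 0.3
```

View pics/c3.png

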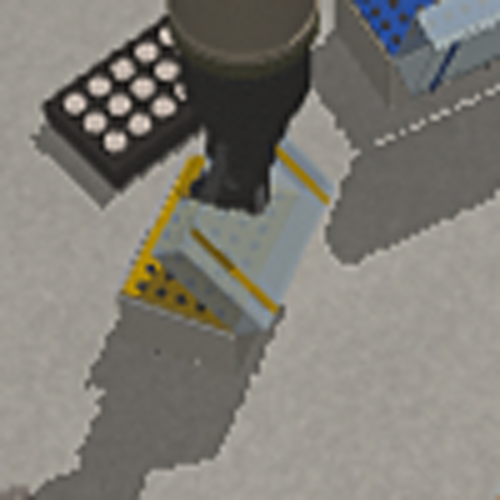

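The lid is well past upright, at about 0.6 rad, and the tip sits on its top at crop (230,195). Next I'll follow the arc down.

```bash
python3 -m pendant '[[1,0.08,0,0.04,0,0,0],[1,0.08,0,0.05,0,0,0],[1,0.06,0,0.05,0,0,0],[1,0.03,0,0.05,0,0,0]]'
python3 -m pendant '[[1,0,0,0.03,0,0,0],[1,0,0,0.03,0,0,0]]'
```

```text
time: 4.9
tcp_pos: [478.5, 99.5, 97.9]
tool_rot: [0.0, -0.201, 0.98, 0.0]
force: [-0.7, 0.2, 0.9]
finger_gap: -0.1
grip_force: 0.4
time: 5.1
tcp_pos: [479.0, 99.7, 89.2]
tool_rot: [-0.0, -0.201, 0.98, 0.0]
force: [-21.6, -7.5, 58.5]
finger_gap: 0.2
grip_force: 29.8
```

```bash
python3 -m pendant '[[1,0,0,-0.005,0,0,0],[1,0,0,0,0,0,0],[1,0,0,0,0,0,0],[1,0,0,0,0,0,0]]'
python3 -m pendant '[[1,0,0,-0.1,0,0,0],[1,0,0,-0.3,0,0,0],[1,0,0,-0.3,0,0,0],[1,0,0,-0.3,0,0,0],[1,0.2,0,0,0,0,0],[1,0,0,0,0,0,0]]'
python3 - <<'E'
from h import *
s=camera("scene");t=camera("top")
def c(im,x,y,w,h,k): return cv2.resize(im[y:y+h,x:x+w],None,fx=k,fy=k,interpolation=cv2.INTER_CUBIC)
cv2.imwrite("pics/c4.png",np.hstack([c(s,200,120,80,100,5),c(t,195,160,80,100,5)]))
E
```

```text
time: 5.5
tcp_pos: [479.5, 99.9, 90.0]
tool_rot: [0.0, -0.201, 0.98, 0.0]
force: [-2.2, -0.9, 8.3]
finger_gap: 0.4
grip_force: 3.7
time: 6.1
tcp_pos: [450.6, 87.2, 240.8]
tool_rot: [0.001, -0.2, 0.98, 0.0]
force: [-0.2, -0.8, -1.0]
finger_gap: -0.3
grip_force: 0.0
```

View pics/c4.png

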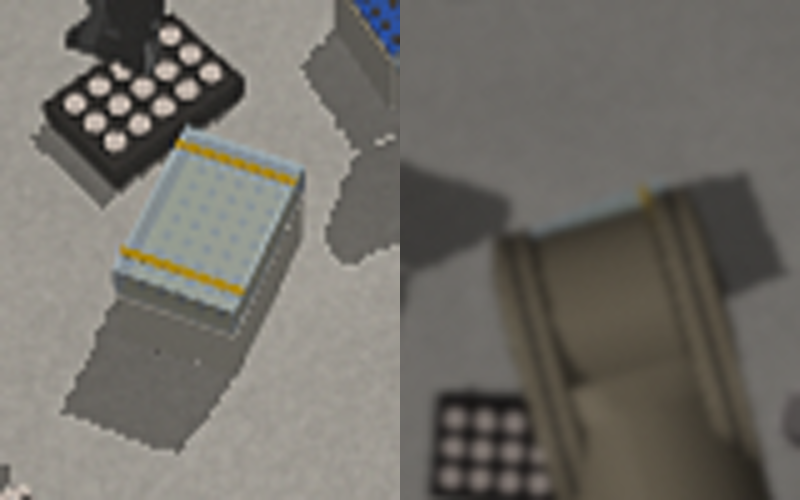

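The lid is flat shut (stripes parallel on top, crop (180,215)), and contact at z = 90.0 confirms it. Next is the drawer: its front middle is at about (528,-151) and the push heading is about -21°.

```bash
python3 -m pendant '[[1,0,0,0,0,0,0.123],[1,0,0,0,0,0,0.123],[1,0,0,0,0,0,0.123],[1,0,0,0,0,0,0.123],[1,0,0,0,0,0,0.123],[1,0,0,0,0,0,0.123],[1,0,0,0,0,0,0]]'
python3 -m pendant '[[1,-0.142,-0.258,0,0,0,0],[1,-0.142,-0.258,0,0,0,0],[1,-0.142,-0.258,0,0,0,0],[1,-0.142,-0.258,0,0,0,0],[1,-0.142,-0.258,0,0,0,0],[1,0,0,0,0,0,0]]'
python3 -m pendant '[[1,0,0,0.25,0,0,0],[1,0,0,0.25,0,0,0],[1,0,0,0.25,0,0,0],[1,0,0,0.25,0,0,0],[1,0,0,0.2,0,0,0],[1,0,0,0,0,0,0]]'
python3 - <<'E'
from h import *
s=camera("scene");t=camera("top")
def c(im,x,y,w,h,k): return cv2.resize(im[y:y+h,x:x+w],None,fx=k,fy=k,interpolation=cv2.INTER_CUBIC)
cv2.imwrite("pics/c5.png",np.hstack([c(s,110,180,120,150,3.3),c(t,270,130,120,150,3.3)]))
E
```

```text
time: 6.9
tcp_pos: [451.5, 88.2, 238.7]
tool_rot: [-0.001, 0.184, 0.983, -0.0]
force: [-0.7, -1.2, -0.9]
finger_gap: -0.2
grip_force: 0.0
time: 7.5
tcp_pos: [480.6, -137.3, 239.2]
tool_rot: [0.0, 0.185, 0.983, -0.001]
force: [-0.0, 0.3, 0.7]
finger_gap: -0.0
grip_force: 0.0
time: 8.1
tcp_pos: [478.1, -130.3, 55.7]
tool_rot: [-0.004, 0.181, 0.983, -0.001]
force: [-1.1, 1.1, -0.3]
finger_gap: -0.1
grip_force: 0.0
```

View pics/c5.png

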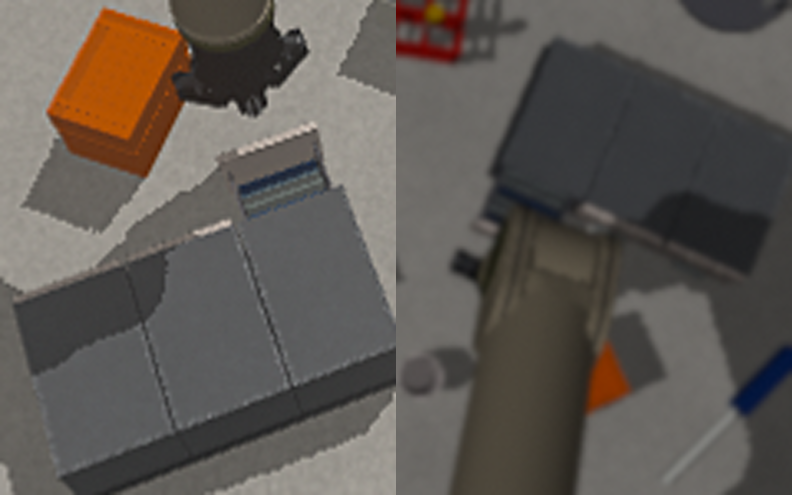

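The tip stands squarely in front of the drawer at crop (252,105), with the drawer front at (275,145). Now I'll work out the travel.

```bash
python3 - <<'E'
from h import *
p=np.array([.932,-.362]);E=at_z("scene",[(110+230/3.3,180+224/3.3),(110+16/3.3,180+297/3.3),(110+234/3.3,180+157/3.3),(110+315/3.3,180+127/3.3)],85)[:,:2]
print(E.round(), E@p, manip.sense()["tcp_pos"][:2]@p, np.array([528,-151])@p)
E
python3 -m pendant '[[1,-0.13,0,0,0,0,0],[1,-0.13,0,0,0,0,0],[1,-0.1,0,0,0,0,0],[1,-0.1,0,0,0,0,0]]'
```

```text
[[ 569. -229.]
 [ 490. -406.]
 [ 521. -184.]
 [ 551. -111.]] [613.41395227 603.99500407 552.48249125 553.44364966] 495.69333514471367 546.758
time: 8.6
tcp_pos: [546.6, -156.4, 61.7]
tool_rot: [0.001, 0.183, 0.983, 0.0]
force: [-2.6, -1.3, 1.9]
finger_gap: 0.2
grip_force: 1.2
```

```bash
python3 -m pendant '[[1,-0.07,0,0,0,0,0],[1,-0.07,0,0,0,0,0]]'
python3 -m pendant '[[1,-0.03,0,0,0,0,0],[1,-0.02,0,0,0,0,0]]'
```

```text
time: 8.8
tcp_pos: [565.9, -163.6, 61.0]
tool_rot: [0.001, 0.183, 0.983, 0.0]
force: [-1.8, -0.5, 1.0]
finger_gap: -0.0
grip_force: 1.0
time: 9.0
tcp_pos: [572.2, -166.1, 59.9]
tool_rot: [0.0, 0.183, 0.983, 0.0]
force: [-1.7, -0.3, 1.0]
finger_gap: -0.0
grip_force: 0.8
```

```bash
for i in 1 ; do python3 -m pendant '[[1,-0.02,0,0,0,0,0],[1,-0.02,0,0,0,0,0]]'; done
python3 -m pendant '[[1,-0.015,0,0,0,0,0],[1,-0.015,0,0,0,0,0]]'
```

```text
time: 9.2
tcp_pos: [573.9, -166.9, 59.4]
tool_rot: [-0.004, 0.183, 0.983, 0.001]
force: [-30.4, 11.8, 28.3]
finger_gap: -0.0
grip_force: 16.8
time: 9.4
tcp_pos: [573.9, -166.9, 59.1]
tool_rot: [-0.009, 0.183, 0.983, 0.002]
force: [-51.8, 19.6, 45.3]
finger_gap: -0.1
grip_force: 28.2
```

It has stopped against a hard end. I'll back off and check.

```bash
python3 -m pendant '[[1,0.03,0,0,0,0,0],[1,0.1,0,0,0,0,0],[1,0.15,0,-0.05,0,0,0],[1,0,0,-0.3,0,0,0],[1,0,0,-0.3,0,0,0],[1,0,0,-0.3,0,0,0],[1,0.2,0,-0.1,0,0,0],[1,0.2,0,0,0,0,0],[1,0,0,0,0,0,0]]'
python3 - <<'E'
from h import *
s=camera("scene");t=camera("top")
def c(im,x,y,w,h,k): return cv2.resize(im[y:y+h,x:x+w],None,fx=k,fy=k,interpolation=cv2.INTER_CUBIC)
cv2.imwrite("pics/c6.png",np.vstack([c(s,110,205,120,70,6)]))
cv2.imwrite("pics/s6.png",cv2.resize(s,(800,600)))
print(manip.sense()["force"])
E
```

```text
time: 10.3
tcp_pos: [484.4, -132.3, 217.8]
tool_rot: [0.0, 0.183, 0.983, 0.001]
force: [-0.2, -0.1, 0.2]
finger_gap: -0.1
grip_force: 0.0
[-0.08039947  0.11789015  0.14106231]
```

View pics/c6.png

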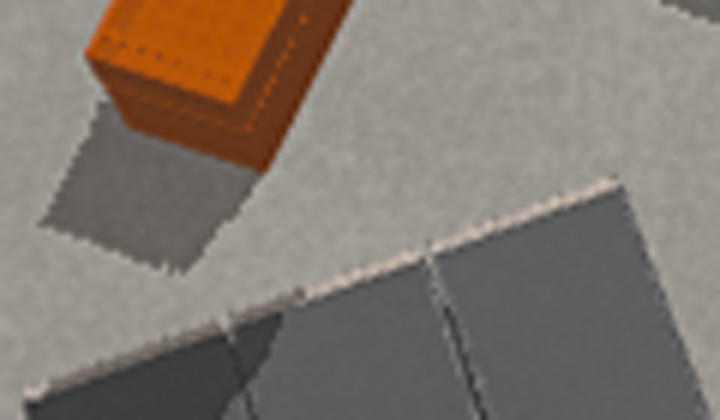

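View pics/s6.png

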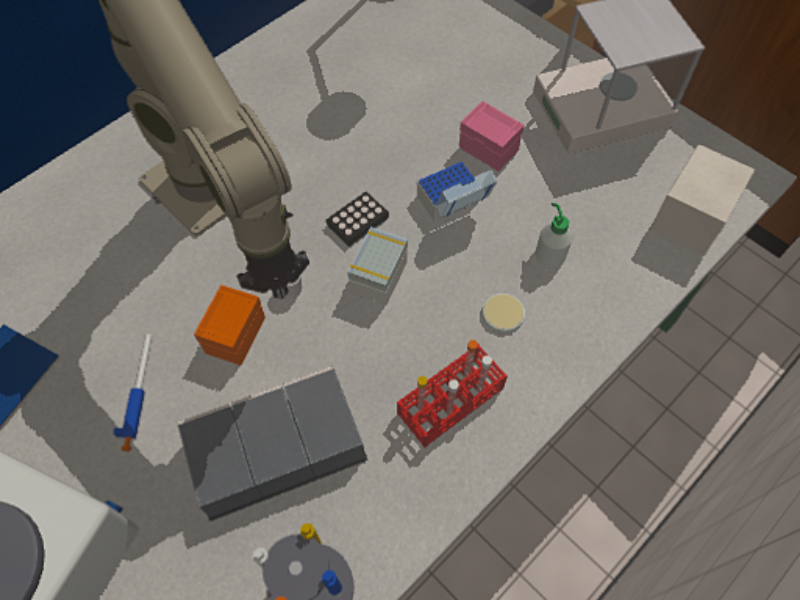

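The three drawer fronts line up along (25,395)–(620,183) in the crop. The yellow lid is shut at (378,257), the blue lid is still open at (470,190), and nothing else has moved. The arm is touching nothing.

```bash
python3 -c "
from rig import workorder; print(workorder.sign_off())"
```

```text
the job is handed in; nothing more can be done
None
```

The yellow box's lid is shut and the open drawer is pushed home, nothing else looks moved in the last picture, and the job is handed in (the hand-in returned no verdict).

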